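Light and present a truffle dish for its photograph

ROBOT

A 7-joint arm with a two-finger parallel gripper is mounted at the origin on the work surface. World frame = base frame: x ahead of the robot, y to its left, z up, the work surface at z = 0. Lengths are in m, angles in rad, forces in N, time in s.
With the tool pointing down it reaches from about 0.425 to 1.025 m from the base axis. Payload 3.6 kg.
Tool frame: the origin (TCP) lies midway between the tips of the shut fingers; the grasp point (between the pads) lies 19 mm behind it; y points along the fingers, z is the direction in which the jaws open and shut, and the axes are right-handed (so a half turn about y gives the same grasp; the last joint's range is limited). The gripper opens to 85 mm and grips with 20 to 120 N. Pads are 22 mm wide; open, the fingers measure 114 mm over their backs; the gripper's body (76 mm by 85 mm) begins 54 mm behind the grasp point. The pads swing forward as they close: fully open they stand 13 mm farther back than shut.
Start: joints at [-1.246, 0.591, 0.048, 1.609, -0.033, 0.943, -0.034], TCP at [0.294, 0.663, 0.231] pointing down, gripper open.
Joint ranges: [-2.69, 2.69], [-0.47, 2.24], [-1.27, 1.36], [0.19, 2.51], [-1.53, 4.68], [0.08, 2.07], [-3.09, 3.09]. Speed limits (rad/s): [2.57, 2.57, 3.14, 3.14, 3.14, 3.14, 3.14].

INTERFACE

Orientations are given as a rotation vector (axis times angle).
In Python, from station import * gives the robot as it stands.
- The arm moves only by the tool send_rows, never from a script. Its argument "plan" is a list of rows, each a list of 6 numbers: the shift along the tool's x, y, z in mm, then the turn, a rotation vector about the tool's x, y, z in degrees. In form: [[x, y, z, wx, wy, wz], ...]. A call has 1 to 10 rows; each row shifts and turns the pose as measured when the row begins, along the tool's axes as they then stand; what a row does not reach is not made up. A row lasts 1/10 s, in which the tool goes at most 50 mm and 8.59 degrees, less where a joint would pass 70% of its speed; a pose out of reach is approached as far as the arm can. A call with a gripper value outside its range is refused whole. "hand" is the closure, from 0 (fully open) to 1 (shut), set as the call begins (left out, the last holds). The fingers move at their own pace and stop on an object; "force" is the grip in N (left out, the last holds). Time passes only in rows, so rows that do not move let the fingers close. It gives the time, the measured TCP pose, the force and the opening at its end, in the units of the state.
- state(): the state, without advancing time (a new reading comes with each control period).
- capture(name): name is "scene" or "top"; returns the picture (420x560x3 uint8, red, green, blue); there is no depth.
- calibration(name): a dict with "fx", "fy", "cx", "cy" (pixels), "camera_from_world" (4x4, takes a point from world to camera coordinates). Camera axes: x right, y down, z forward; pixel columns grow to the right and rows downward; lengths in m; the calibration is good to about 2 mm. A picture is of the moment at which its call begins. calibration takes no time and is no camera call.
- finish_job(): hands the job in, once; it reports no verdict.
Trained networks look in the newest picture that a camera, given by its name, has taken for a name from the list of things; names that differ only in an ending like _2 or _b are one class to them, and where a whole thing is asked for, a point or a joint stands for the part that bears it (a point fixed in the world has none). Each returns a list of dicts, best first, with "conf" (0 to 1); they miss things now and then, are a little off and sometimes report something else, mostly with a low value. They report only what shows in the picture. A call takes as long as a camera call. They do not tell look-alikes from the thing itself.
- search_frame(camera, label): "xyz" ([x, y, z] in m, in world coordinates, good to about 4 mm: the middle of the surface that is visible of it).
- silhouettes(camera, label): "region" (420x560 bool, what is visible of it).
The state is a dict: "time": time; "q": joint angles; "qvel": joint speeds; "joint_efforts": joint torques, N m; "position": TCP position; "tool_rot": TCP orientation; "ft_force": force on the tool from outside, world axes, zero at the start; "moment": the same for the moment, N m; "finger_gap": finger opening in m.
Only numpy, scipy, OpenCV 4.12 (cv2) and the standard library are available. Lean on these libraries where they do the work, as an engineer would, in place of code of your own. Each camera call takes 0.05 s, during which the arm holds its last target.

TASK

Get the truffle ready for its photograph: raise the panel of the folding light by its bar to 45 degrees and let go of it there. Then take the white dish by the top bar of its arched handle, lift it straight up about 10 cm over its slate board and turn it a quarter turn (either way), so that the handle, which lay along the board's long side, runs square across it; keep the dish level throughout so that the truffle never rolls out of the hollow in the middle. Finish while still holding the dish up there, level and still, with the truffle in the middle, and leave everything else on the counter where it is.

Things in the scene. Friction and masses are not known exactly. Their poses are not given: they have to be found in the camera images.
- panel (a joint): angle of the folding light's aluminium panel in rad: 0 = folded flat on its black base, grows as the free edge is raised (0.785 = 45 degrees, stop at 1.7). It starts nearly folded. The hinge is stiff: the panel stays where it is left; raising it takes about 3 to 6 N at the bar
- panel_bar (a point): centre of the round steel bar at the panel's free edge, the bar to raise it by: diameter 10 mm, 100 mm long between two thin side arms, parallel to the hinge, 40 mm clear of the panel's edge (bar centre to edge 40 mm). Its y axis runs along the bar. It swings with the panel on a circle of radius 190 mm about panel_hinge; folded, it is 42 mm above the counter. The bar is round, so it can turn within the grip of fingers that keep pointing down
- panel_hinge (a point): on the panel's hinge line, at the middle of its far edge, 38 mm above the counter. Its y axis is the hinge line (level); at joint value 0 its x axis is level and points away from the bar, and the bar centre lies at (-190, 0, 4) mm in its axes, which turn with the panel. The panel is 150 x 170 x 12 mm
- light: fixed black base of the folding light, 160 (x) x 170 (y) x 28 mm high; origin at the centre of its underside, x pointing from the bar side to the hinge side, z up
- board: fixed dark slate serving board, 170 (x) x 240 (y) x 12 mm thick, on which the dish stands; origin at the centre of its underside (on the counter), its y axis along its long side
- dish_bar (a point): centre of the straight top bar of the dish's steel arched handle, where to grip it: flat-sided bar 14 mm thick (along its x axis), 16 mm high (z), 138 mm long (along its y axis; 126 mm free between the two posts), centred above the dish, 110 mm above the dish's underside and at the start 122 mm above the counter. At the start its y axis lies along the board's y axis to within 4 degrees
- dish_hollow (a point): lowest point of the hollow in the middle of the white round dish (diameter 156 mm, 18 mm high at the lip, 0.25 to 0.5 kg with handle), 6 mm above the dish's underside and straight below the bar. The hollow is a shallow cone, 64 mm across, its sides sloping 10 degrees, with a flat rim around it: the ball rolls out if the dish tilts or is jerked more than that. z axis up when level
- dish: the loose dish itself with its handle; origin at the centre of its underside, axes as dish_bar's
- truffle: the loose hard chocolate ball, diameter 32 mm, 16 to 28 g
- truffle_center (a point): centre of the chocolate ball; at the start it rests in the middle of the hollow, 16 mm above its lowest point
- cutter: bystander: loose round steel pastry cutter, 50 mm diameter, 40 mm high, between light and board; origin under its centre
- frame: bystander: loose square steel mousse frame, 60 x 60 x 45 mm high, between light and board, farther back; origin under its centre
- spoon: bystander: loose steel spoon, 150 mm long, lying between the two places, near the robot; origin at its middle
- jar: bystander: loose closed glass jar, 60 mm diameter, 75 mm high, to the left; origin under its centre
- squeezer: bystander: loose squeeze bottle, 50 mm diameter, 110 mm high, to the right; origin under its centre
Mind the look-alikes: they are no part of the job. What is shaped like the dish but brown is not meant.

How it is judged:
On the way, in this order (a step that is already met when the one before it is completed fails the run):
1. the light's panel stands at 45 degrees (within 7) and is let go (value of joint panel between 0.665 and 0.905 rad and contact force between the fingers and light below 0.3 N and distance of dish_hollow from where it was at the start of the episode below 0.03 m), for 0.3 s.
2. the dish is held level over its board, clear of it, and not yet turned (z of dish_hollow in the frame of board above 0.038 m and angle between dish_bar's own z axis and vertical below 0.09 rad and horizontal distance between dish_hollow and board below 0.07 m and contact force between the fingers and dish above 1 N and angle between the x axis of dish_bar and the x axis of board, either way round below 1.2 rad), for 0.05 s.
3. the dish has been turned a quarter turn over its board (angle between the x axis of dish_bar and the x axis of board, either way round above 1.39 rad and z of dish_hollow in the frame of board above 0.038 m and horizontal distance between dish_hollow and board below 0.07 m), for 0.2 s.
At the end, for the whole second after the job is handed in: Panel at 45 +-7 degrees. Dish held by the gripper alone, still, level within 5 degrees, underside 5 to 15 cm above its board's top, centre within 6 cm of the board's, handle square across the board within 10 degrees, truffle within 12 mm of the middle; bystanders moved less than 4 cm (value of joint panel between 0.665 and 0.905 rad and angle between the x axis of dish_bar and the x axis of board, either way round above 1.39 rad and angle between dish_bar's own z axis and vertical below 0.09 rad and z of dish_hollow in the frame of board between 0.068 and 0.168 m and horizontal distance between dish_hollow and board below 0.06 m and horizontal distance between truffle_center and dish_hollow below 0.012 m and contact force between truffle and dish above 0.03 N and contact force between the fingers and dish above 1 N and contact force between the fingers and truffle below 0.05 N and contact force between dish and board below 0.05 N and contact force between dish and light below 0.05 N and linear speed of dish below 0.03 m/s and angular speed of dish below 0.25 rad/s and distance of each of cutter, frame, spoon, jar, squeezer from where it was at the start of the episode below 0.04 m); the arm keeps its last pose, push and grip.
It fails at once if the truffle rolls out of the hollow (horizontal distance between truffle_center and dish_hollow above 0.032 m).
It fails at once if the dish is tipped more than 11 degrees (angle between dish_bar's own z axis and vertical above 0.2 rad).
It fails at once if a bystander is disturbed (moved more than 4 cm) (distance of any of cutter, frame, spoon, jar, squeezer from where it was at the start of the episode above 0.04 m).
It also fails if it takes over 61 s, if anything falls off the work surface, if the arm or the gripper's body presses on something with over 40 N, if the wrist force passes 120 N, or if a joint passes its speed limit or range.

## Working session

There is one attempt and no reset: what is moved stays moved. The work goes in short steps, Python scripts to look and compute and a tool call to move; the robot and the scene stay as the last step left them, time stands still between calls to the robot, and variables do not carry over. Pictures are saved under pics/ and viewed, and the job is handed in when it is done.

Besides the shell and the picture viewer there is one more tool, called after "Call:" in YAML: its name, and indented under it one key for each argument. send_rows: Moves the arm, as the interface text tells. Its arguments: {"type":"object","properties":{"plan":{"type":"array"},"hand":{"type":"number"},"force":{"type":"number"}},"required":["plan"]}

```bash
ls; mkdir -p pics; python3 - <<'E'
from station import *
import cv2
s=state(); print(s)
for n in("scene","top"):
    im=capture(n); cv2.imwrite(f"pics/{n}0.png",im[:,:,::-1]); c=calibration(n); print(n,c)
E
```

```text
pics
{'time': 0.0, 'q': array([-1.24652811,  0.59212711,  0.04830454,  1.60985398, -0.03329957,
        0.94267828, -0.03367736]), 'qvel': array([-3.15069879e-05,  1.34301922e-03, -7.27923309e-04,  1.65772753e-04,
       -1.11323404e-03, -1.37727055e-04, -5.14359497e-04]), 'joint_efforts': array([ 2.47139712e-05, -5.48690343e+01,  1.54687028e+00, -1.98123568e+01,
        9.45015490e-03,  8.59683088e-03,  2.02555178e-06]), 'position': array([0.29380585, 0.66188321, 0.23012344]), 'tool_rot': array([-1.54809948,  0.32797435, -0.32743721]), 'ft_force': array([ 0.7867736 ,  1.51906002, -0.19943032]), 'moment': array([ 0.02072639, -0.03822276, -0.01733037]), 'finger_gap': 0.08521916826669333}
scene {'fx': 411.41900569985694, 'fy': 411.41900569985694, 'cx': 285.17446791238206, 'cy': 211.54014294497415, 'camera_from_world': array([[-0.85914987,  0.51150341, -0.01502538,  0.45883247],
       [ 0.34272255,  0.55335547, -0.75916993, -0.11419318],
       [-0.38000363, -0.65739028, -0.65071903,  1.28655889],
       [ 0.        ,  0.        ,  0.        ,  1.        ]])}
top {'fx': 400.7571803605631, 'fy': 400.7571803605631, 'cx': 280.82582126209354, 'cy': 210.21083336137983, 'camera_from_world': array([[-2.78200332e-02, -9.99608407e-01, -3.01313298e-03,
        -3.09830056e-03],
       [-9.95579821e-01,  2.79781626e-02, -8.96551309e-02,
         5.62771904e-01],
       [ 8.97043245e-02,  5.05605671e-04, -9.95968312e-01,
         1.24589919e+00],
       [ 0.00000000e+00,  0.00000000e+00,  0.00000000e+00,
         1.00000000e+00]])}
```

View pics/scene0.png

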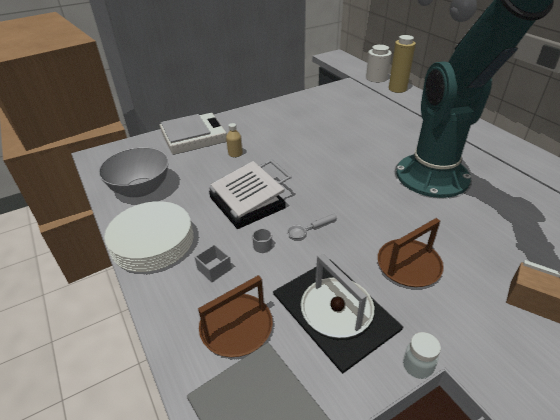

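View pics/top0.png

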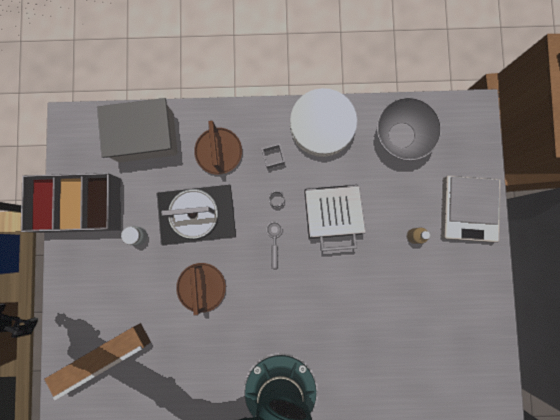

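The dish is at about (193,213) in the top view with its handle along y. The light is at about (335,212) with its bar at (340,243). The brown look-alikes are at (218,150) and (200,288).

```bash
cat > h.py <<'E'
from station import *
import numpy as np, cv2
from scipy.spatial.transform import Rotation as R
def unproj(n,u,v,z):
    c=calibration(n);T=c["camera_from_world"];Rm=T[:3,:3];o=-Rm.T@T[:3,3]
    d=Rm.T@np.array([(u-c["cx"])/c["fx"],(v-c["cy"])/c["fy"],1.])
    return o+d*(z-o[2])/d[2]
def proj(n,p):
    c=calibration(n);T=c["camera_from_world"];q=T[:3,:3]@np.asarray(p)+T[:3,3]
    return np.array([c["fx"]*q[0]/q[2]+c["cx"],c["fy"]*q[1]/q[2]+c["cy"]])
def tool():
    s=state();return s,R.from_rotvec(s["tool_rot"])
E
python3 - <<'E'
from h import *
np.set_printoptions(precision=4,suppress=True)
s,r=tool(); print(r.as_matrix())
capture("top");capture("scene")
for n in("top","scene"):
    for l in("panel_bar","panel_hinge","light","board","dish_bar","dish_hollow","truffle","cutter","spoon","frame","jar","squeezer"):
        print(n,l,[(d["xyz"],round(d["conf"],2)) for d in search_frame(n,l)][:3])
    for l in("panel_bar","light","board","dish_bar"):
        m=silhouettes(n,l)
        for i,d in enumerate(m[:2]):
            g=d["region"]; cv2.imwrite(f"pics/m_{n}_{l}_{i}.png",g.astype(np.uint8)*255)
            ys,xs=np.nonzero(g); print(" mask",l,d["conf"],g.sum(),xs.min(),xs.max(),ys.min(),ys.max(),cv2.minAreaRect(np.c_[xs,ys].astype(np.float32)))
im=capture("top"); 
cv2.imwrite("pics/crop1.png",cv2.resize(im[170:270,140:380,::-1],None,fx=3.3,fy=3.3,interpolation=cv2.INTER_CUBIC))
print(state()["time"])
E
```

```text
[[ 0.914  -0.0007  0.4057]
 [-0.4057 -0.0019  0.914 ]
 [ 0.0001 -1.     -0.002 ]]
top panel_bar [([0.5455, -0.1831, 0.0609], 0.97)]
top panel_hinge [([0.5418, -0.1793, 0.0644], 0.75)]
top light [([0.5479, -0.1812, 0.0617], 0.83)]
top board [([0.5492, 0.2039, 0.0113], 0.73)]
top dish_bar [([0.7634, 0.1743, 0.0136], 0.93), ([0.5547, 0.2601, 0.0256], 0.78), ([0.3294, 0.2382, 0.0099], 0.61)]
top dish_hollow [([0.555, 0.2647, 0.0242], 0.96), ([0.3255, 0.2347, 0.0105], 0.8), ([0.7605, 0.1743, 0.0082], 0.58)]
top truffle [([0.7365, 0.0009, 0.0368], 0.63), ([0.5521, 0.2559, 0.043], 0.45)]
top cutter []
top spoon [([0.4842, 0.0096, 0.0122], 0.84), ([0.5414, -0.1797, 0.0648], 0.52)]
top frame [([0.7376, 0.0001, 0.0338], 0.45)]
top jar [([0.4905, 0.4294, 0.0735], 0.75)]
top squeezer [([0.4673, -0.4327, 0.071], 0.67)]
 mask panel_bar 0.71 2686 305 364 188 249 ((335.1091003417969, 218.68475341796875), (62.39290237426758, 55.4682502746582), 83.8844985961914)
 mask panel_bar 0.49 23 189 195 214 217 ((192.0, 215.5), (3.0, 6.0), 90.0)
 mask light 0.9 3103 304 365 184 251 ((334.5296630859375, 217.7970
[... 1465 characters left out ...]
mask panel_bar 0.93 2396 211 290 159 216 ((252.89892578125, 184.05972290039062), (43.90724563598633, 73.1004867553711), 59.4207763671875)
 mask light 0.92 3505 209 291 159 228 ((253.7776336669922, 191.976806640625), (58.124176025390625, 81.6001205444336), 61.26020431518555)
 mask board 0.74 3707 273 402 268 372 ((337.423583984375, 309.7621154785156), (113.05958557128906, 77.46189880371094), 48.99091720581055)
 mask dish_bar 0.81 3506 303 373 254 336 ((332.25738525390625, 302.5177307128906), (82.39049530029297, 61.33705520629883), 40.81508255004883)
 mask dish_bar 0.78 4204 199 272 275 357 ((238.4712371826172, 322.2300720214844), (65.38544464111328, 82.00849914550781), 61.29404830932617)
1.85
```

View pics/crop1.png

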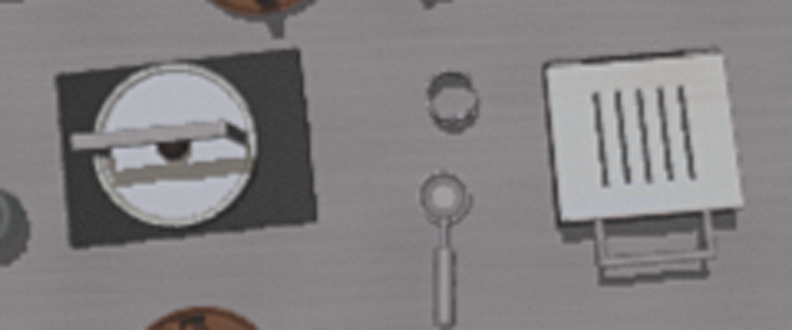

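```bash
python3 - <<'E'
from h import *
t=capture("top")[:,:,::-1]; s=capture("scene")[:,:,::-1]
f=lambda im,x0,y0,w,h,k,n: cv2.imwrite(n,cv2.resize(im[y0:y0+h,x0:x0+w],None,fx=k,fy=k,interpolation=cv2.INTER_CUBIC))
f(t,295,175,80,80,7,"pics/lt.png"); f(s,200,150,100,80,7,"pics/ls.png")
f(t,150,175,95,75,7,"pics/dt.png"); f(s,265,245,145,120,5,"pics/ds.png")
E
```

```text
(no output)
```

View pics/lt.png

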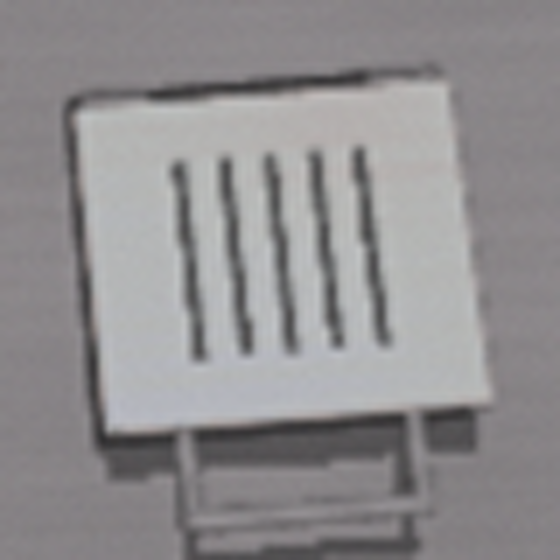

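View pics/ls.png

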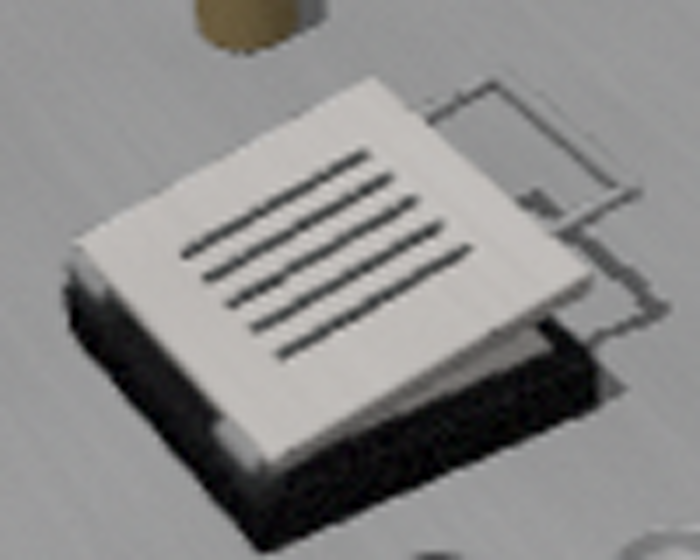

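View pics/dt.png

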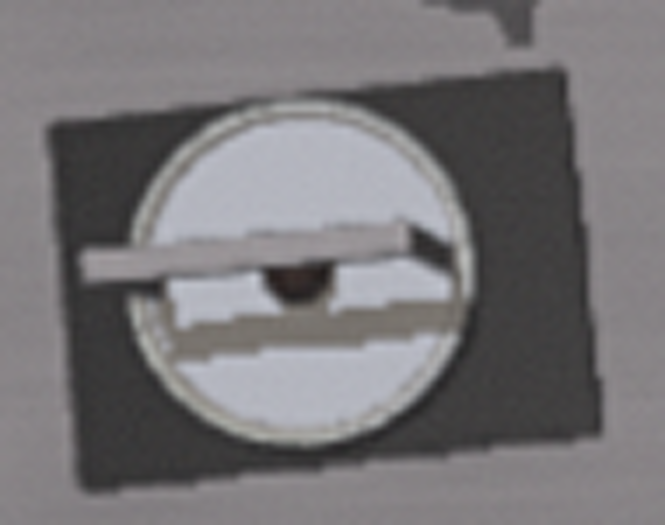

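View pics/ds.png

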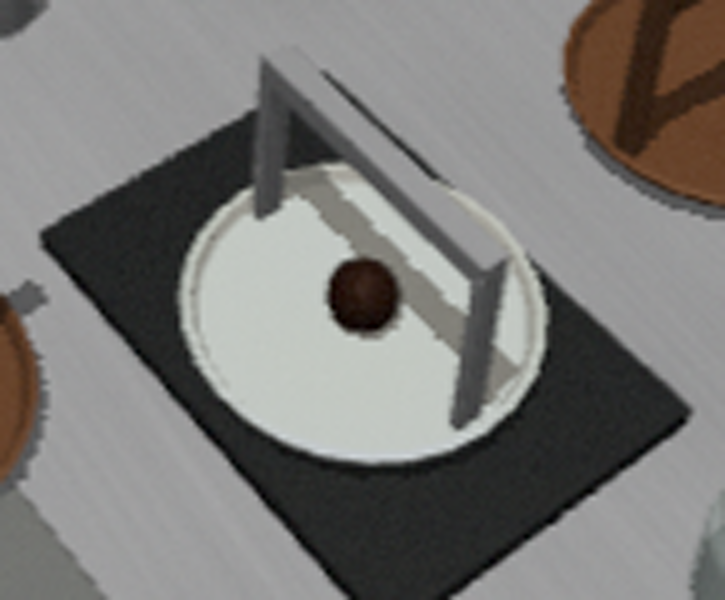

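```bash
cat > fit.py <<'E'
from h import *
from scipy.optimize import least_squares
np.set_printoptions(precision=4,suppress=True)
def px(c,k,o): return (np.array(c)+.5)/k-.5+np.array(o)
Rz=lambda a:R.from_euler('z',a).as_matrix()
# light
def lp(p):
    h=np.array([p[0],p[1],.038]); Rm=Rz(p[2])@R.from_euler('y',p[3]).as_matrix()
    return lambda q:h+Rm@np.array(q)
T=lambda c:("top",px(c,7,(295,175))); S=lambda c:("scene",px(c,7,(200,150)))
def obs(p):
    f=lp(p);zt=p[4]
    return [(T((75,108)),f((0,.085,zt))),(T((448,82)),f((0,-.085,zt))),(T((493,403)),f((-.15,-.085,zt))),(T((108,433)),f((-.15,.085,zt))),
     (T((309,513)),f((-.19,0,.004))),(S((375,78)),f((-.15,-.085,zt))),(S((592,270)),f((-.15,.085,zt))),(S((265,462)),f((0,.085,zt))),(S((75,243)),f((0,-.085,zt))),
     (S((493,83)),f((-.19,-.053,.004))),(S((634,190)),f((-.19,.053,.004)))]
def res(p): return np.concatenate([proj(o[0],q)-o[1] for o,q in obs(p)])
r=least_squares(res,[.6,-.18,.0,.1,.01],loss='soft_l1'); print("light",r.x,r.cost); print(res(r.x).reshape(-1,2))
f=lp(r.x); print("bar",f((-.19,0,.004)),"ends",f((-.19,.05,.004)),f((-.19,-.05,.004)))
# board
T2=lambda c:("top",px(c,7,(150,175))); S2=lambda c:("scene",px(c,5,(265,245)))
def bres(p):
    g=lambda x,y:np.array([p[0],p[1],.012])+Rz(p[2])@np.array([x,y,0])
    O=[(T2((48,125)),g(.085,.12)),(T2((563,70)),g(.085,-.12)),(T2((600,435)),g(-.085,-.12)),(T2((85,490)),g(-.085,.12)),(S2((42,235)),g(.085,-.12)),(S2((258,108)),g(-.085,-.12)),(S2((690,410)),g(-.085,.12))]
    return np.concatenate([proj(o[0],q)-o[1] for o,q in O])
b=least_squares(bres,[.55,.25,.1]); print("board",b.x,b.cost,b.fun)
def dres(p):
    g=lambda x,y,z=.130:np.array([p[0],p[1],z])+Rz(p[2])@np.array([x,y,0])
    O=[(T2((82,248)),g(.007,.069)),(T2((82,282)),g(-.007,.069)),(T2((405,220)),g(.007,-.069)),(T2((412,252)),g(-.007,-.069)),(T2((303,272)),g(0,0,.03)),
    (S2((262,56)),g(.007,-.069)),(S2((292,46)),g(-.007,-.069)),(S2((508,262)),g(-.007,.069)),(S2((473,282)),g(.007,.069)),(S2((364,313)),g(0,0,.030))]
    return np.concatenate([proj(o[0],q)-o[1] for o,q in O])
d=least_squares(dres,[.55,.25,.1]); print("dish",d.x,d.cost);print(d.fun.reshape(-1,2))
E
python3 fit.py
```

```text
light [ 0.6248 -0.1811  0.0493  0.1691  0.0076] 2.0847874851893673
[[-0.3443  0.0645]
 [ 0.3955 -0.3847]
 [ 0.1506  0.5337]
 [-0.5745  0.5684]
 [-0.0864  0.1726]
 [-0.1134 -0.3029]
 [ 0.0898  0.5665]
 [ 0.1619  0.2176]
 [-0.8207 -0.3133]
 [-0.0787 -1.288 ]
 [-0.3662  0.5268]]
bar [ 0.4384 -0.1903  0.0739] ends [ 0.436  -0.1404  0.0739] [ 0.4409 -0.2403  0.0739]
board [0.5644 0.2556 0.1205] 94.33033270681833 [-1.4909 -0.5735 -1.2822 -3.6453  0.6901 -3.6413 -0.3805 -0.3389 -3.8191
  1.8275  9.1337 -7.3015 -0.5006 -1.5066]
dish [0.5618 0.2636 0.0353] 8.040553322782223
[[-1.2665 -0.969 ]
 [-1.093  -1.0451]
 [-0.1066  0.0426]
 [-0.8823  0.2474]
 [-1.3563 -0.6446]
 [-0.2391 -0.6932]
 [-0.8319 -1.3962]
 [-0.0428 -0.2072]
 [ 1.2478 -0.8655]
 [-0.5662 -1.5142]]
```

```bash
sed -i 's/(S2((258,108)),g(-.085,-.12)),//' fit.py; sed -i "s/b=least_squares(bres,\[.55,.25,.1\])/b=least_squares(bres,[.55,.25,.1],loss='soft_l1')/; s/d=least_squares(dres,\[.55,.25,.1\])/d=least_squares(dres,[.55,.25,.1],loss='soft_l1')/" fit.py; python3 fit.py | sed -n '/board/,$p'
```

```text
board [0.5586 0.255  0.0797] 2.7412728879546533 [-0.398  -0.4221  0.1642 -0.5186  0.001  -0.1616 -1.4385  0.0953 -0.8183
 -1.4203  1.0862 -0.597 ]
dish [0.5617 0.2637 0.0356] 6.332921366827364
[[-1.2948 -0.9096]
 [-1.1199 -0.9857]
 [-0.135   0.0879]
 [-0.9092  0.2927]
 [-1.3816 -0.5964]
 [-0.1645 -0.692 ]
 [-0.759  -1.3962]
 [ 0.0554 -0.2168]
 [ 1.3483 -0.8738]
 [-0.4864 -1.5177]]
```

```bash
cat >> h.py <<'E'
def rows(way,dpos=.04,dang=8.0,start=None):
    """way: list of (pos, Rotation); prints rows"""
    s=state(); p=np.array(s["position"]); r=R.from_rotvec(s["tool_rot"])
    out=[]
    for tp,tr in way:
        tp=np.array(tp,float); D=(r.inv()*tr).as_rotvec(degrees=True)
        n=max(1,int(np.ceil(max(np.linalg.norm(tp-p)/dpos,np.linalg.norm(D)/dang))))
        st=D/n; ps=p.copy()
        for i in range(n):
            want=ps+(tp-ps)*(i+1)/n
            sh=np.round(r.inv().apply(want-p)*1000,1); w=np.round(st,2)
            out.append([*sh.tolist(),*w.tolist()]); p=p+r.apply(sh/1000); r=r*R.from_rotvec(w,degrees=True)
    for i in range(0,len(out),10): print(out[i:i+10])
    return out
def down(yaw,lean=0):
    # tool z = horizontal dir at yaw ; y down; lean deg: tool top leans to -z dir (y axis tips toward +z)
    z=np.array([np.cos(yaw),np.sin(yaw),0]); y=np.array([0,0,-1.]); x=np.cross(y,z)
    r=R.from_matrix(np.c_[x,y,z]); return r*R.from_euler('x',lean,degrees=True)
def show():
    s,r=tool(); print("t",round(s["time"],2),"p",s["position"].round(4),"F",s["ft_force"].round(2),"gap",round(s["finger_gap"],4)); print(r.as_matrix().round(3)); print("q",s["q"].round(3))
E
python3 -c "
from h import *
r=tool()[1]
rows([((.47,.35,.25),down(.6)),((.49,-.1,.25),down(.1)),((.4384,-.1903,.16),down(.049))])
"
```

```text
[[32.0, -2.1, -23.8, 0.0, 3.52, 0.0], [33.3, -2.1, -21.8, 0.0, 3.52, 0.0], [34.6, -2.0, -19.8, 0.0, 3.52, 0.0], [35.8, -2.1, -17.5, 0.0, 3.52, 0.0], [36.8, -2.1, -15.4, 0.0, 3.52, 0.0], [37.7, -2.1, -13.0, 0.0, 3.52, 0.0], [38.4, -2.0, -10.7, 0.0, 3.52, 0.0], [38.9, -2.1, -8.4, 0.0, 3.52, 0.0], [39.5, -2.1, -5.9, 0.0, 3.52, 0.0], [31.9, 0.0, -19.8, -0.0, 2.39, 0.0]]
[[32.7, 0.0, -18.5, -0.0, 2.39, 0.0], [33.4, 0.0, -17.0, -0.0, 2.39, 0.0], [34.1, 0.0, -15.7, -0.0, 2.39, 0.0], [34.7, 0.0, -14.2, -0.0, 2.39, 0.0], [35.3, 0.0, -12.8, -0.0, 2.39, 0.0], [35.8, 0.0, -11.3, -0.0, 2.39, 0.0], [36.3, 0.0, -9.8, -0.0, 2.39, 0.0], [36.6, 0.0, -8.2, -0.0, 2.39, 0.0], [36.9, 0.0, -6.8, -0.0, 2.39, 0.0], [37.2, 0.0, -5.2, -0.0, 2.39, 0.0]]
[[37.3, 0.0, -3.6, -0.0, 2.39, 0.0], [21.2, 22.5, -15.1, -0.0, 0.72, 0.0], [21.4, 22.5, -14.8, -0.0, 0.72, 0.0], [21.5, 22.5, -14.5, -0.0, 0.72, 0.0], [21.7, 22.5, -14.3, -0.0, 0.72, 0.0]]
```

Call:
send_rows:
  plan:
    - [32.0, -2.0, -24, 0, 3.5, 0]
    - [33.3, -2, -22, 0, 3.5, 0]
    - [34.6, -2.0, -20, 0, 3.5, 0]
    - [36, -2, -17.5, 0, 3.5, 0]
    - [37, -2, -15.5, 0, 3.5, 0]
    - [37.7, -2, -13.0, 0, 3.5, 0]
    - [38.4, -2.0, -10.7, 0, 3.5, 0]
    - [39, -2, -8.4, 0, 3.5, 0]
    - [39.5, -2, -6, 0, 3.5, 0]
    - [32, 0, -20, 0, 2.4, 0]
  hand: 0.65
  force: 30

```text
time: 2.95
position: [0.4739, 0.308, 0.2488]
tool_rot: [-1.41, 0.796, -0.791]
ft_force: [1.1, -0.3, -0.8]
finger_gap: 0.0297
```

```bash
python3 -c "
from h import *
show()
rows([((.49,-.1,.25),down(.1)),((.4384,-.1903,.16),down(.049))])
"
```

```text
t 2.95 p [0.4739 0.308  0.2488] F [ 1.05 -0.29 -0.77] gap 0.0297
[[ 0.524  0.002  0.852]
 [-0.852  0.011  0.524]
 [-0.008 -1.     0.008]]
q [-0.835  0.374  0.24   1.97  -0.131  0.804  0.03 ]
[[32.4, -0.5, -18.2, -0.03, 2.35, -0.05], [33.0, -0.5, -16.8, -0.03, 2.35, -0.05], [33.8, -0.4, -15.4, -0.03, 2.35, -0.05], [34.3, -0.4, -14.1, -0.03, 2.35, -0.05], [34.9, -0.3, -12.6, -0.03, 2.35, -0.05], [35.4, -0.3, -11.2, -0.03, 2.35, -0.05], [35.8, -0.3, -9.8, -0.03, 2.35, -0.05], [36.2, -0.3, -8.2, -0.03, 2.35, -0.05], [36.5, -0.2, -6.8, -0.03, 2.35, -0.05], [36.8, -0.1, -5.3, -0.03, 2.35, -0.05]]
[[36.9, -0.2, -3.7, -0.03, 2.35, -0.05], [21.2, 22.5, -15.1, 0.0, 0.73, 0.0], [21.3, 22.5, -14.8, 0.0, 0.73, 0.0], [21.6, 22.5, -14.6, 0.0, 0.73, 0.0], [21.7, 22.5, -14.2, 0.0, 0.73, 0.0]]
```

Call:
send_rows:
  plan:
    - [32.4, -0.5, -18, 0, 2.4, 0]
    - [33.0, -0.5, -17, 0, 2.4, 0]
    - [34, -0.4, -15.4, 0, 2.4, 0]
    - [34.3, -0.4, -14.1, 0, 2.4, 0]
    - [35, 0, -12.6, 0, 2.4, 0]
    - [35.4, 0, -11.2, 0, 2.4, 0]
    - [35.8, 0, -9.8, 0, 2.4, 0]
    - [36.2, 0, -8.2, 0, 2.4, 0]
    - [36.5, 0, -6.8, 0, 2.4, 0]
    - [36.8, 0, -5.3, 0, 2.4, 0]

```text
time: 3.95
position: [0.486, -0.0783, 0.2497]
tool_rot: [-1.242, 1.121, -1.121]
ft_force: [1.2, -0.8, 0.5]
finger_gap: 0.0295
```

```bash
python3 -c "
from h import *
show()
rows([((.4384,-.1903,.16),down(.049))])
"
```

```text
t 3.95 p [ 0.486  -0.0783  0.2497] F [ 1.21 -0.82  0.46] gap 0.0295
[[ 0.114  0.012  0.993]
 [-0.993  0.014  0.114]
 [-0.013 -1.     0.014]]
q [-0.284  0.292  0.45   2.125 -0.207  0.753  0.414]
[[26.7, 21.9, -15.3, -0.19, 0.94, -0.19], [27.0, 22.0, -14.9, -0.19, 0.94, -0.19], [27.0, 22.1, -14.3, -0.19, 0.94, -0.19], [27.3, 22.3, -13.8, -0.19, 0.94, -0.19]]
```

Call:
send_rows:
  plan:
    - [26.7, 22, -15.3, -0.2, 1, -0.2]
    - [27.0, 22.0, -15, -0.2, 1, -0.2]
    - [27.0, 22, -14.3, -0.2, 0.9, -0.2]
    - [27.3, 22.3, -14, -0.2, 0.9, -0.2]
    - [0, 0, 0, 0, 0, 0]

```text
time: 4.45
position: [0.4399, -0.2016, 0.1604]
tool_rot: [-1.223, 1.172, -1.192]
ft_force: [0.3, 0.2, 0.8]
finger_gap: 0.0299
```

```bash
python3 -c "
from h import *
show()
t=capture('top')[:,:,::-1]; s=capture('scene')[:,:,::-1]
a=cv2.resize(t[170:270,280:400],None,fx=3.3,fy=3.3,interpolation=cv2.INTER_CUBIC)
b=cv2.resize(s[130:230,190:310],None,fx=3.3,fy=3.3,interpolation=cv2.INTER_CUBIC)
cv2.imwrite('pics/l1.png',np.hstack([a,b]))
for f in ('top','scene'):
  for q in ((.436,-.1404,.0739),(.4409,-.2403,.0739),state()['position']): print(f,proj(f,q))
rows([((.4384,-.1903,.056),down(.049))])
"
```

```text
t 4.45 p [ 0.4399 -0.2016  0.1604] F [0.35 0.17 0.83] gap 0.0299
[[ 0.036  0.011  0.999]
 [-0.999 -0.006  0.036]
 [ 0.007 -1.     0.01 ]]
q [ 0.02   0.428  0.411  2.223 -0.328  0.534  0.718]
top [322.14575473 249.29791655]
top [355.11463565 246.74753821]
top [345.95123873 246.43002571]
scene [289.17099935 176.73636548]
scene [270.4467381 160.5987014]
scene [275.865605   141.28403628]
[[-3.1, 35.3, -1.9, -0.27, -0.14, 0.11], [-2.9, 35.3, -1.8, -0.27, -0.14, 0.11], [-3.0, 35.3, -1.6, -0.27, -0.14, 0.11]]
```

View pics/l1.png

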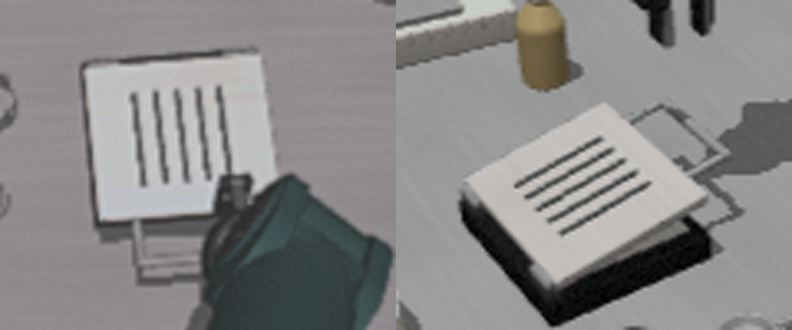

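The fingers are above the bar, well clear of it. Next I go down to TCP z of about 0.056.

Call:
send_rows:
  plan:
    - [-3, 27, -2, -0.2, 0, 0]
    - [-3, 27, -1.5, -0.2, 0, 0]
    - [-3, 26, -1.5, -0.2, 0, 0]
    - [-2, 24, -1, -0.2, 0, 0]
    - [0, 0, 0, 0, 0, 0]

```text
time: 5.05
position: [0.4482, -0.1828, 0.0598]
tool_rot: [-1.227, 1.155, -1.18]
ft_force: [-5.0, -2.0, -2.7]
finger_gap: 0.0301
```

```bash
python3 -c "
from h import *
show()
t=capture('top')[:,:,::-1]; s=capture('scene')[:,:,::-1]
a=cv2.resize(t[200:270,300:390],None,fx=4.4,fy=4.4,interpolation=cv2.INTER_CUBIC)
b=cv2.resize(s[140:210,240:330],None,fx=4.4,fy=4.4,interpolation=cv2.INTER_CUBIC)
cv2.imwrite('pics/l2.png',np.hstack([a,b]))
"
```

```text
t 5.05 p [ 0.4482 -0.1828  0.0598] F [-5.02 -1.99 -2.7 ] gap 0.0301
[[ 0.055  0.016  0.998]
 [-0.998 -0.005  0.055]
 [ 0.006 -1.     0.016]]
q [ 0.125  0.602  0.229  2.275 -0.467  0.29   0.817]
```

View pics/l2.png

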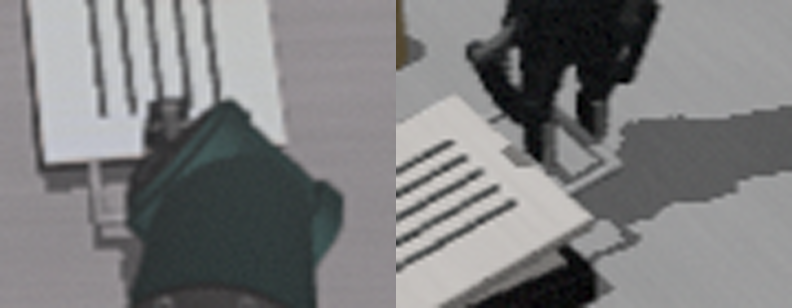

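Call:
send_rows:
  plan:
    - [0, 0, -6, 0, 0, 0]
    - [0, 0, -4, 0, 0, 0]
    - [0, 0, 0, 0, 0, 0]

```text
time: 5.45
position: [0.4419, -0.1845, 0.065]
tool_rot: [-1.222, 1.144, -1.187]
ft_force: [0.3, 0.1, -0.2]
finger_gap: 0.0297
```

```bash
python3 -c "
from h import *
show()"
```

```text
t 5.45 p [ 0.4419 -0.1845  0.065 ] F [ 0.27  0.09 -0.25] gap 0.0297
[[ 0.056  0.027  0.998]
 [-0.998 -0.009  0.056]
 [ 0.01  -1.     0.026]]
q [ 0.135  0.585  0.223  2.292 -0.468  0.275  0.827]
```

Call:
send_rows:
  plan:
    - [0, 5, -2, 0, 0, 0]
    - [0, 4, -2, 0, 0, 0]
    - [0, 0, 0, 0, 0, 0]

```text
time: 5.75
position: [0.4403, -0.1857, 0.0571]
tool_rot: [-1.22, 1.139, -1.192]
ft_force: [-0.1, 1.8, -0.1]
finger_gap: 0.03
```

```bash
python3 -c "
from h import *
show()"
```

```text
t 5.75 p [ 0.4403 -0.1857  0.0571] F [-0.15  1.76 -0.09] gap 0.03
[[ 0.056  0.033  0.998]
 [-0.998 -0.011  0.056]
 [ 0.013 -0.999  0.032]]
q [ 0.156  0.598  0.199  2.3   -0.478  0.244  0.839]
```

Good. Closing on the bar.

Call:
send_rows:
  plan:
    - [0, 0, 0, 0, 0, 0]
    - [0, 0, 0, 0, 0, 0]
    - [0, 0, 0, 0, 0, 0]
    - [0, 0, 0, 0, 0, 0]
    - [0, 0, 0, 0, 0, 0]
  hand: 1
  force: 35

```text
time: 6.25
position: [0.4384, -0.1858, 0.0566]
tool_rot: [-1.221, 1.142, -1.19]
ft_force: [-0.9, 0.2, 1.4]
finger_gap: 0.0084
```

```bash
python3 -c "
from h import *
show()
s=capture('scene')[:,:,::-1]
cv2.imwrite('pics/l3.png',cv2.resize(s[120:220,230:330],None,fx=5,fy=5,interpolation=cv2.INTER_CUBIC))
"
```

```text
t 6.25 p [ 0.4384 -0.1858  0.0566] F [-0.86  0.17  1.41] gap 0.0084
[[ 0.055  0.03   0.998]
 [-0.998 -0.01   0.055]
 [ 0.012 -1.     0.029]]
q [ 0.157  0.599  0.2    2.302 -0.477  0.245  0.839]
```

View pics/l3.png

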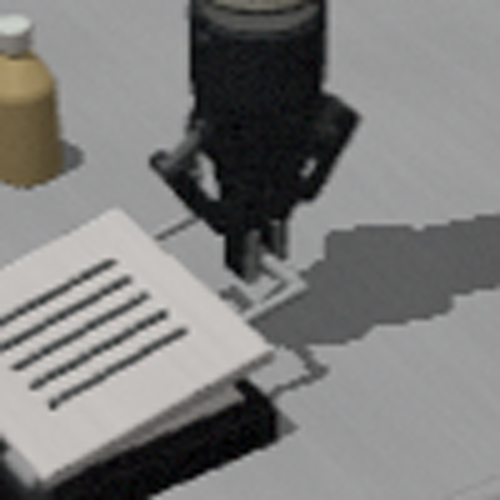

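```bash
cat > arc.py <<'E'
from h import *
import sys
th1=float(sys.argv[1]); lean1=float(sys.argv[2]); n=int(sys.argv[3])
H=np.array([.6248,-.1811,.038]); yaw=.049; ex=np.array([np.cos(yaw),np.sin(yaw),0]); ez=np.array([0,0,1.])
s,r=tool(); g=s["position"]-.019*r.as_matrix()[:,1]; d=g-H; X=d@ex; Z=d@ez
rad=np.hypot(X,Z); a=np.arctan2(Z,-X); th=a-np.arctan2(.004,.19)
lean=np.degrees(np.arctan2(r.as_matrix()[:,1]@ex,-r.as_matrix()[2,1])); lat=d-X*ex-Z*ez
print("rad",rad,"theta",th,"lean",lean); show()
way=[]
for i in range(1,n+1):
    t=th+(th1-th)*i/n+np.arctan2(.004,.19); L=lean+(lean1-lean)*i/n
    rr=down(.055,L) ; gp=H+lat-.190*np.cos(t)*ex+.190*np.sin(t)*ez
    way.append((gp+.019*rr.as_matrix()[:,1],rr))
print(np.degrees(np.arctan2(rr.as_matrix()[0,1],-rr.as_matrix()[2,1])))
rows(way,dpos=1,dang=100)
E
python3 arc.py .40 4 5
```

```text
rad 0.19068337707288924 theta 0.17722686932008463 lean 1.6627547312180493
t 6.3 p [ 0.4384 -0.1858  0.0566] F [-1.3  -0.38 -0.36] gap 0.0086
[[ 0.054  0.03   0.998]
 [-0.998 -0.01   0.055]
 [ 0.012 -1.     0.029]]
q [ 0.157  0.599  0.2    2.302 -0.477  0.245  0.839]
3.993971114486745
[[-0.1, -8.0, 2.9, 0.47, -0.01, 0.66], [0.0, -8.1, 2.7, 0.47, 0.0, 0.0], [0.0, -8.0, 3.1, 0.47, 0.0, 0.0], [0.0, -7.7, 3.5, 0.46, 0.0, 0.0], [0.1, -7.6, 3.9, 0.47, 0.0, 0.0]]
```

Call:
send_rows:
  plan:
    - [0, -8.0, 2.5, 0.5, 0, 0]
    - [0.0, -8.1, 2.5, 0.5, 0.0, 0.0]
    - [0.0, -8.0, 3, 0.5, 0.0, 0.0]
    - [0.0, -8, 3.5, 0.5, 0.0, 0.0]
    - [0, -8, 4, 0.5, 0.0, 0.0]

```text
time: 6.8
position: [0.4514, -0.1852, 0.0989]
tool_rot: [-1.188, 1.111, -1.21]
ft_force: [0.1, -1.9, -5.1]
finger_gap: 0.0086
```

```bash
python3 arc.py .60 10 5
```

```text
rad 0.19219148198834674 theta 0.4075015327020808 lean 4.150117380813885
t 6.8 p [ 0.4514 -0.1852  0.0989] F [ 0.06 -1.89 -5.07] gap 0.0086
[[ 0.054  0.073  0.996]
 [-0.998 -0.008  0.054]
 [ 0.012 -0.997  0.072]]
q [ 0.122  0.516  0.244  2.287 -0.458  0.31   0.819]
9.985183350193351
[[-0.1, -5.3, 5.9, 1.17, -0.02, 0.7], [-0.0, -6.1, 4.4, 1.17, -0.0, -0.0], [0.0, -5.9, 4.8, 1.17, -0.0, -0.0], [0.0, -5.6, 5.1, 1.17, -0.0, -0.0], [0.0, -5.3, 5.4, 1.17, -0.0, -0.0]]
```

Call:
send_rows:
  plan:
    - [0, -5.5, 5, 1.2, 0, 0]
    - [0, -6, 4.5, 1.2, 0, 0]
    - [0.0, -6, 5, 1.2, 0, 0]
    - [0.0, -5.6, 5, 1.2, 0, 0]
    - [0.0, -5.3, 5.4, 1.2, 0, 0]

```text
time: 7.3
position: [0.4706, -0.1841, 0.133]
tool_rot: [-1.105, 1.034, -1.256]
ft_force: [-1.4, -2.3, -5.3]
finger_gap: 0.0086
```

```bash
python3 arc.py .79 16 5
```

```text
rad 0.19433735039669925 theta 0.60395417140679 lean 10.356720083134839
t 7.3 p [ 0.4706 -0.1841  0.133 ] F [-1.38 -2.3  -5.28] gap 0.0086
[[ 0.052  0.18   0.982]
 [-0.999 -0.002  0.053]
 [ 0.012 -0.984  0.18 ]]
q [ 0.183  0.439  0.174  2.293 -0.5    0.274  0.86 ]
15.977041784925229
[[-0.2, -1.7, 8.6, 1.13, -0.05, 0.71], [0.1, -4.5, 5.8, 1.13, 0.0, -0.0], [-0.0, -4.2, 6.1, 1.13, 0.0, -0.0], [0.0, -3.8, 6.3, 1.13, 0.0, -0.01], [0.0, -3.5, 6.5, 1.13, 0.0, 0.0]]
```

Call:
send_rows:
  plan:
    - [0, -4.2, 6, 1.1, 0, 0]
    - [0, -4.4, 6, 1.1, 0, 0]
    - [0.0, -4.2, 6, 1.1, 0, 0]
    - [0.0, -4, 6.3, 1.1, 0, 0]
    - [0.0, -3.6, 6.5, 1.1, 0, 0]
    - [0, 0, 0, 0, 0, 0]

```text
time: 7.9
position: [0.4945, -0.1829, 0.1621]
tool_rot: [-1.025, 0.963, -1.295]
ft_force: [-1.9, -1.1, -2.3]
finger_gap: 0.008
```

```bash
python3 arc.py .79 16 2; python3 -c "
from h import *
t=capture('top')[:,:,::-1]; s=capture('scene')[:,:,::-1]
a=cv2.resize(t[180:270,295:375],None,fx=5,fy=5,interpolation=cv2.INTER_CUBIC)
b=cv2.resize(s[120:210,200:280],None,fx=5,fy=5,interpolation=cv2.INTER_CUBIC)
cv2.imwrite('pics/l4.png',np.hstack([a,b]))
"
```

```text
rad 0.1965607885977736 theta 0.7887866590719783 lean 16.13982164940315
t 7.9 p [ 0.4945 -0.1829  0.1621] F [-1.92 -1.09 -2.29] gap 0.008
[[ 0.049  0.278  0.959]
 [-0.999  0.004  0.05 ]
 [ 0.01  -0.961  0.278]]
q [ 0.259  0.387  0.081  2.286 -0.557  0.238  0.908]
15.977041784925229
[[-0.3, 5.8, 3.1, -0.07, -0.15, 0.63], [0.0, -0.1, 0.1, -0.07, -0.0, 0.0]]
```

View pics/l4.png

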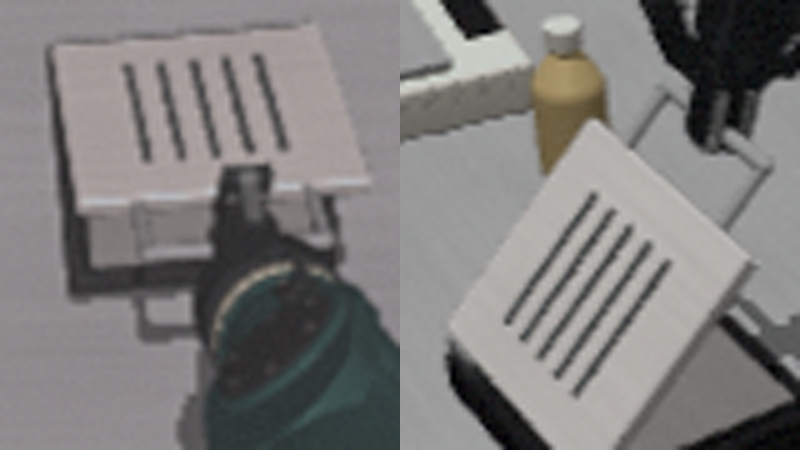

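```bash
cat > pfit.py <<'E'
from h import *
from scipy.optimize import least_squares
def px(c,k,o): return (np.array(c)+.5)/k-.5+np.array(o)
def fitp(O,free=False):
    def res(p):
        h=np.array([.6248+p[1],-.1811+p[2],.038]); Rm=R.from_euler('z',.0493).as_matrix()@R.from_euler('y',p[0]).as_matrix()
        return np.concatenate([proj(n,h+Rm@np.array(q))-c for n,c,q in O])
    r=least_squares(res,[.7,0,0],loss='soft_l1'); print("theta,dx,dy",r.x,r.cost); print(r.fun.reshape(-1,2).round(1))
E
python3 - <<'E'
from pfit import *
z=.0076
T=lambda c:px(c,5,(295,180)); S=lambda c:px(c,5,(200,120))
fitp([("top",T((50,45)),(0,.085,z)),("top",T((320,25)),(0,-.085,z)),("top",T((368,183)),(-.15,-.085,z)),("top",T((80,208)),(-.15,.085,z)),
("scene",S((450,330)),(0,-.085,z)),("scene",S((597,120)),(-.15,-.085,z)),("scene",S((755,262)),(-.15,.085,z)),("scene",S((665,92)),(-.19,-.053,.004)),("scene",S((770,168)),(-.19,.053,.004))])
E
```

```text
theta,dx,dy [ 0.32830203 -0.15436207  0.01006483] 362.8556150082131
[[ -1.3  50.5]
 [ -0.7  50.3]
 [ -2.7  66.3]
 [ -2.5  65.8]
 [-31.7 -15.9]
 [-22.5  -1.9]
 [-19.8  -4.6]
 [-19.7   1.7]
 [-18.9   2. ]]
```

```bash
sed -i "s/,loss='soft_l1'//" pfit.py; cat > p1.py <<'E'
from pfit import *
z=.0076
T=lambda c:px(c,5,(295,180)); S=lambda c:px(c,5,(200,120))
fitp([("top",T((50,45)),(0,.085,z)),("top",T((320,25)),(0,-.085,z)),("top",T((368,183)),(-.15,-.085,z)),("top",T((80,208)),(-.15,.085,z)),
("scene",S((450,330)),(0,-.085,z)),("scene",S((597,120)),(-.15,-.085,z)),("scene",S((755,262)),(-.15,.085,z)),("scene",S((665,92)),(-.19,-.053,.004)),("scene",S((770,168)),(-.19,.053,.004))])
E
python3 p1.py
```

```text
theta,dx,dy [ 0.55501764 -0.10138582  0.06172708] 6405.266678620266
[[-18.5  33.5]
 [-18.1  33.3]
 [-19.8  43.6]
 [-20.8  43.1]
 [-40.   -1.3]
 [-33.1   3.7]
 [-28.9   3.5]
 [-30.1   5. ]
 [-28.2   6.7]]
```

```bash
sed -i "s/px(c,5,(200,120))/px((c[0]-400,c[1]),5,(200,120))/" p1.py; python3 p1.py
```

```text
theta,dx,dy [7.52986773e-01 5.26094590e-04 1.46426309e-03] 3.3740307673473415
[[-0.3  0.2]
 [-0.4  0. ]
 [ 0.4  0.7]
 [-1.1  0.2]
 [-1.2 -0.3]
 [-0.5 -0.4]
 [-0.4 -0.5]
 [ 0.6 -1. ]
 [-0.   0.8]]
```

Call:
send_rows:
  plan:
    - [0, -1.5, 2.5, 0, 0, 0]
    - [0, -1.5, 2.5, 0, 0, 0]
    - [0, 0, 0, 0, 0, 0]
    - [0, 0, 0, 0, 0, 0]

```text
time: 8.4
position: [0.4986, -0.1827, 0.1663]
tool_rot: [-1.026, 0.964, -1.294]
ft_force: [-3.7, -2.5, -1.5]
finger_gap: 0.0084
```

```bash
cat > snap.py <<'E'
from h import *
import sys
n=sys.argv[1]; x0,y0,x1,y1=map(int,sys.argv[2:6]); k=float(sys.argv[6]); cam=sys.argv[7]
im=capture(cam)[:,:,::-1]; cv2.imwrite(f'pics/{n}.png',cv2.resize(im[y0:y1,x0:x1],None,fx=k,fy=k,interpolation=cv2.INTER_CUBIC))
show()
E
python3 snap.py l5 195 110 315 230 5 scene
```

```text
t 8.45 p [ 0.4986 -0.1826  0.1663] F [-2.47 -3.19  0.28] gap 0.0086
[[ 0.05   0.277  0.96 ]
 [-0.999  0.004  0.051]
 [ 0.01  -0.961  0.276]]
q [ 0.238  0.384  0.102  2.275 -0.546  0.255  0.893]
```

View pics/l5.png

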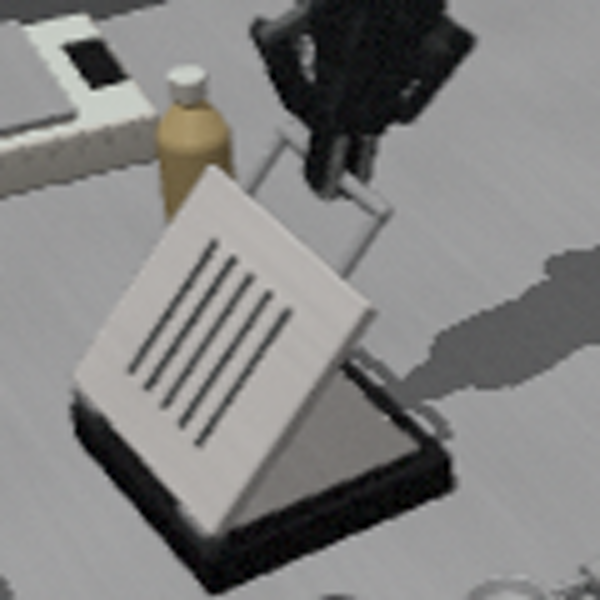

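Call:
send_rows:
  plan:
    - [0, 0, 0, 0, 0, 0]
    - [0, 0, 0, 0, 0, 0]
    - [0, 0, 0, 0, 0, 0]
  hand: 0.76

```text
time: 8.75
position: [0.5037, -0.1815, 0.1683]
tool_rot: [-1.023, 0.955, -1.295]
ft_force: [-2.1, -1.7, 0.1]
finger_gap: 0.0208
```

```bash
python3 snap.py l6 195 110 315 230 5 scene;  python3 snap.py l6t 295 180 375 270 6 top
```

```text
t 8.8 p [ 0.5033 -0.1815  0.1681] F [-0.71  0.17 -0.21] gap 0.0205
[[ 0.053  0.283  0.958]
 [-0.999  0.004  0.054]
 [ 0.011 -0.959  0.283]]
q [ 0.237  0.383  0.098  2.27  -0.548  0.253  0.893]
t 8.85 p [ 0.5031 -0.1816  0.1681] F [-0.17  1.03  0.7 ] gap 0.0203
[[ 0.052  0.283  0.958]
 [-0.999  0.004  0.053]
 [ 0.011 -0.959  0.283]]
q [ 0.237  0.383  0.099  2.271 -0.548  0.253  0.893]
```

View pics/l6.png

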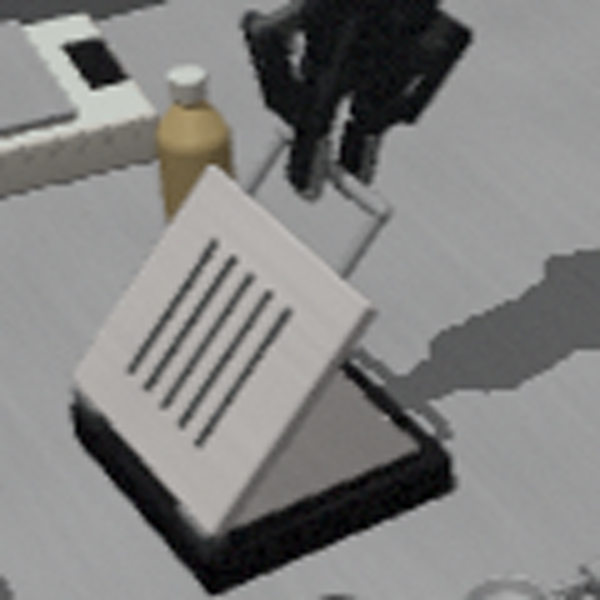

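View pics/l6t.png

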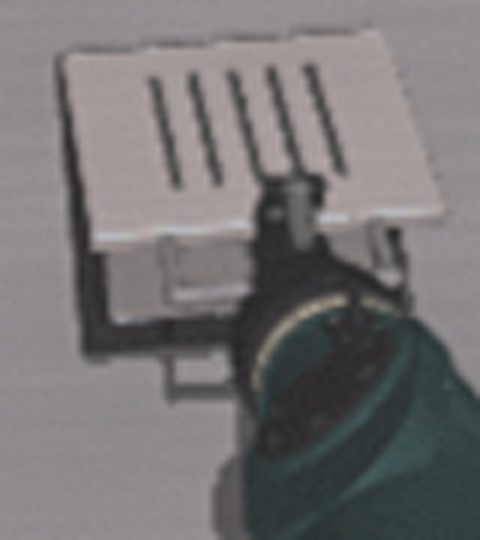

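```bash
python3 - <<'E'
from pfit import *
z=.0076
T=lambda c:px(c,6,(295,180)); S=lambda c:px(c,5,(195,110))
fitp([("top",T((62,58)),(0,.085,z)),("top",T((380,30)),(0,-.085,z)),("top",T((443,215)),(-.15,-.085,z)),("top",T((93,248)),(-.15,.085,z)),
("scene",S((77,375)),(0,-.085,z)),("scene",S((212,535)),(0,.085,z)),("scene",S((210,167)),(-.15,-.085,z)),("scene",S((375,310)),(-.15,.085,z)),("scene",S((288,130)),(-.19,-.053,.004)),("scene",S((388,212)),(-.19,.053,.004))])
s,r=tool(); H=np.array([.6248,-.1811,.038])
for th in(.78,.80):
  b=H+R.from_euler('z',.0493).apply(R.from_euler('y',th).apply([-.19,0,.004])); print(b, r.inv().apply(b-s["position"]))
E
```

```text
theta,dx,dy [ 0.79293963 -0.00133532  0.00129166] 3.447360852208826
[[-0.5  0. ]
 [ 0.4  0.6]
 [ 0.5  0.5]
 [-0.6 -0.4]
 [-1.1  0.5]
 [-0.   0.5]
 [ 1.  -0.8]
 [-0.3 -1.1]
 [-0.2  0.1]
 [ 0.2  0.7]]
[ 0.49270024 -0.1876178   0.17446674] [ 0.00556513 -0.00912221 -0.00848252]
[ 0.4954525  -0.187482    0.17708448] [ 0.00560307 -0.01085284 -0.00509883]
```

Call:
send_rows:
  plan:
    - [0, -2, -5, 0, 0, 0]
    - [0, -12, 0, 0, 0, 0]
    - [0, -15, 0, 0, 0, 0]
    - [0, -20, 0, 0, 0, 0]
    - [0, -25, 0, 0, 0, 0]

```text
time: 9.35
position: [0.4751, -0.1813, 0.239]
tool_rot: [-1.024, 0.961, -1.292]
ft_force: [0.5, 0.0, -0.1]
finger_gap: 0.0206
```

```bash
python3 snap.py l7 195 70 315 230 4 scene
```

```text
t 9.4 p [ 0.4758 -0.1826  0.2428] F [-0.24  0.09  1.78] gap 0.0208
[[ 0.051  0.285  0.957]
 [-0.999  0.005  0.051]
 [ 0.01  -0.959  0.285]]
q [ 0.117  0.228  0.262  2.256 -0.407  0.426  0.768]
```

View pics/l7.png

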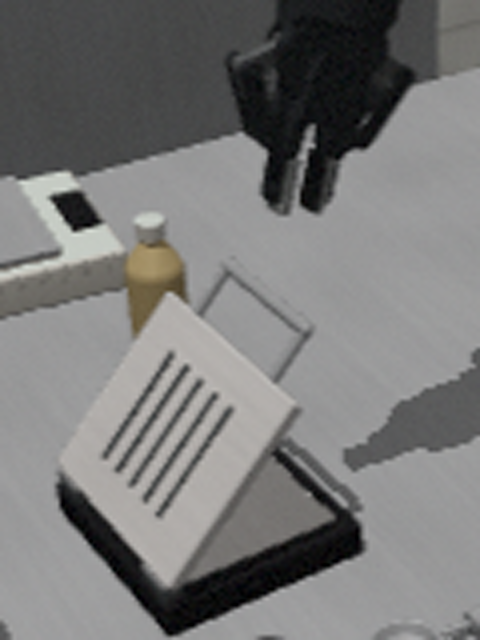

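```bash
cat > ov.py <<'E'
from h import *
import sys
cx,cy,yaw=map(float,sys.argv[1:4]); tag=sys.argv[4]
Rz=R.from_euler('z',yaw).as_matrix()
def draw(cam,x0,y0,x1,y1,k):
    im=capture(cam)[:,:,::-1]; im=cv2.resize(im[y0:y1,x0:x1],None,fx=k,fy=k,interpolation=cv2.INTER_CUBIC)
    raw=im.copy()
    P=lambda q:tuple(int(round(v)) for v in ((proj(cam,np.array([cx,cy,0])+Rz@np.array(q))-[x0,y0]+.5)*k-.5))
    for z,c in((.130,(0,0,255)),(.114,(0,255,0))):
        for a,b in (((.007,.069,z),(.007,-.069,z)),((-.007,.069,z),(-.007,-.069,z)),((.007,.069,z),(-.007,.069,z)),((.007,-.069,z),(-.007,-.069,z))): cv2.line(im,P(a),P(b),c,1)
    t=np.linspace(0,2*np.pi,60); pts=[P((.078*np.cos(a),.078*np.sin(a),.03)) for a in t]
    cv2.polylines(im,[np.array(pts)],True,(255,0,0),1)
    return np.vstack([raw,im])
a=draw("top",155,180,240,245,6); cv2.imwrite(f"pics/ovt{tag}.png",cv2.resize(a,None,fx=.75,fy=.75,interpolation=cv2.INTER_AREA))
b=draw("scene",295,245,385,345,6); cv2.imwrite(f"pics/ovs{tag}.png",cv2.resize(b,None,fx=.5,fy=.5,interpolation=cv2.INTER_AREA))
E
python3 ov.py .5617 .2637 .045 a
```

```text
(no output)
```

View pics/ovta.png

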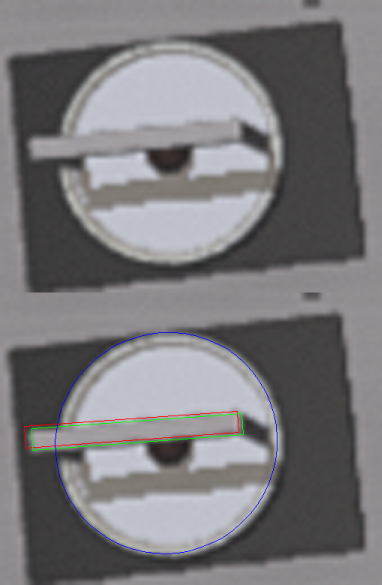

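View pics/ovsa.png

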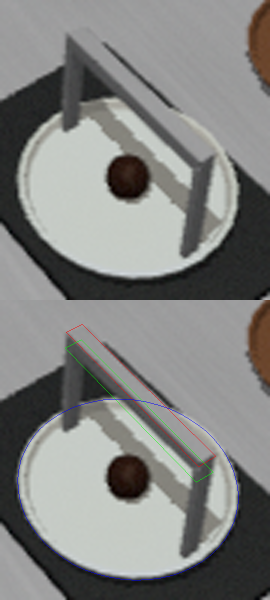

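```bash
python3 -c "
from h import *
show()
rows([((.5602,.2615,.21),down(.045))],dpos=.042)
"
```

```text
t 9.5 p [ 0.4764 -0.1818  0.2404] F [ 0.24 -0.29 -0.75] gap 0.0204
[[ 0.052  0.284  0.957]
 [-0.999  0.005  0.053]
 [ 0.01  -0.959  0.284]]
q [ 0.119  0.232  0.258  2.257 -0.411  0.421  0.772]
[[-39.9, 5.0, 8.6, -1.5, 0.05, 0.05], [-39.9, 4.8, 8.8, -1.5, 0.05, 0.05], [-39.8, 4.7, 8.8, -1.5, 0.05, 0.05], [-39.9, 4.4, 8.9, -1.5, 0.05, 0.05], [-39.9, 4.2, 9.0, -1.5, 0.05, 0.05], [-39.9, 4.1, 9.1, -1.5, 0.05, 0.05], [-39.9, 3.8, 9.1, -1.5, 0.05, 0.05], [-39.9, 3.6, 9.2, -1.5, 0.05, 0.05], [-39.9, 3.5, 9.2, -1.5, 0.05, 0.05], [-39.9, 3.2, 9.3, -1.5, 0.05, 0.05]]
[[-39.9, 3.0, 9.4, -1.5, 0.05, 0.05]]
```

Call:
send_rows:
  plan:
    - [-40, 4, 8.6, -1.5, 0, 0]
    - [-40, 4, 8.8, -1.5, 0, 0]
    - [-40, 4, 8.8, -1.5, 0, 0]
    - [-40, 4, 9, -1.5, 0, 0]
    - [-40, 4, 9, -1.5, 0, 0]
    - [-40, 4, 9, -1.5, 0, 0]
    - [-40, 4, 9, -1.5, 0, 0]
    - [-40, 3.5, 9, -1.5, 0, 0]
    - [-40, 3.5, 9, -1.5, 0, 0]
    - [-40, 3, 9, -1.5, 0, 0]
  hand: 0.45

```text
time: 10.5
position: [0.5532, 0.2261, 0.2081]
tool_rot: [-1.225, 1.171, -1.204]
ft_force: [0.1, -0.6, 0.9]
finger_gap: 0.0469
```

```bash
python3 -c "
from h import *
show()
rows([((.5602,.2615,.18),down(.045))],dpos=.03)
"
```

```text
t 10.5 p [0.5532 0.2261 0.2081] F [ 0.08 -0.62  0.9 ] gap 0.0469
[[ 0.03   0.012  0.999]
 [-0.999 -0.015  0.03 ]
 [ 0.015 -1.     0.012]]
q [-0.724  0.477  0.347  1.939 -0.202  0.755 -0.236]
[[-17.8, 13.8, 3.9, -0.34, -0.43, 0.44], [-17.7, 14.0, 4.0, -0.34, -0.43, 0.44]]
```

Call:
send_rows:
  plan:
    - [-17.8, 14, 4, -0.3, -0.4, 0.4]
    - [-17.7, 14.0, 4.0, -0.3, -0.4, 0.4]
    - [0, 0, 0, 0, 0, 0]

```text
time: 10.8
position: [0.5599, 0.2741, 0.1757]
tool_rot: [-1.234, 1.169, -1.164]
ft_force: [-0.5, 0.9, 1.1]
finger_gap: 0.0471
```

```bash
python3 snap.py d1 285 180 395 350 3.5 scene; python3 snap.py d1t 150 170 250 270 5 top; python3 -c "
from h import *
rows([((.5602,.2615,.104),down(.045))],dpos=.02)
"
```

```text
t 10.85 p [0.56   0.272  0.1764] F [ 0.14 -0.44 -0.76] gap 0.0469
[[ 0.056 -0.001  0.998]
 [-0.998  0.002  0.056]
 [-0.002 -1.    -0.001]]
q [-0.738  0.545  0.305  1.902 -0.239  0.729 -0.239]
t 10.9 p [0.5605 0.2701 0.1773] F [-0.75 -0.72  0.51] gap 0.0471
[[ 0.053  0.     0.999]
 [-0.999  0.001  0.053]
 [-0.001 -1.     0.   ]]
q [-0.737  0.544  0.307  1.903 -0.239  0.73  -0.239]
[[2.2, 18.3, -0.2, -0.01, 0.12, -0.02], [2.1, 18.4, -0.2, -0.01, 0.12, -0.02], [2.2, 18.3, -0.2, -0.01, 0.12, -0.02], [2.1, 18.3, -0.2, -0.01, 0.12, -0.02]]
```

View pics/d1.png

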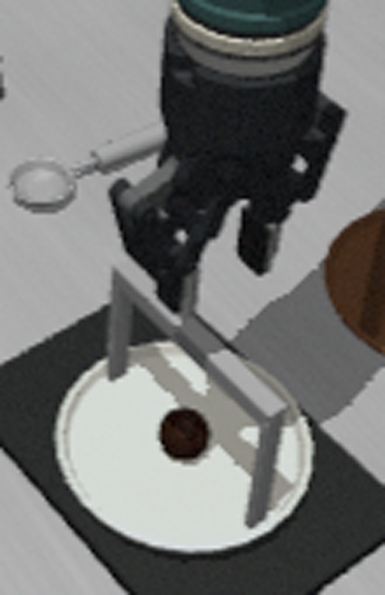

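View pics/d1t.png

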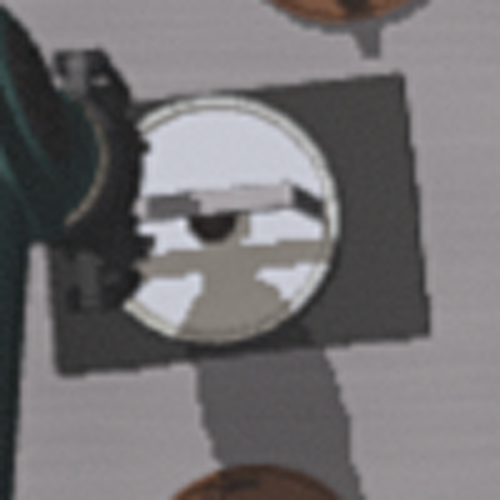

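Call:
send_rows:
  plan:
    - [4, 18, -0.2, 0, 0, 0]
    - [3, 18, -0.2, 0, 0, 0]
    - [1.5, 18, 0, 0, 0, 0]
    - [0, 18, 0, 0, 0, 0]
    - [0, 0, 0, 0, 0, 0]

```text
time: 11.4
position: [0.5627, 0.2511, 0.1078]
tool_rot: [-1.226, 1.174, -1.182]
ft_force: [-0.6, -1.4, 0.1]
finger_gap: 0.0471
```

```bash
python3 snap.py d2 295 220 395 350 4.5 scene; python3 snap.py d2t 150 170 250 270 5 top; python3 -c "
from h import *
s,r=tool();g=s['position']-.019*r.as_matrix()[:,1]
print((proj('top',g)-[150,170])*5,(proj('scene',g)-[295,220])*4.5,(proj('top',(.5602,.2615,.122))-[150,170])*5,(proj('scene',(.5602,.2615,.122))-[295,220])*4.5)
"
```

```text
t 11.45 p [0.5637 0.2511 0.1091] F [-0.72 -0.29  0.49] gap 0.0469
[[ 0.041  0.007  0.999]
 [-0.999 -0.001  0.041]
 [ 0.001 -1.     0.007]]
q [-0.682  0.628  0.27   1.956 -0.279  0.586 -0.188]
t 11.5 p [0.5645 0.252  0.1099] F [-0.04 -0.03  0.1 ] gap 0.0469
[[ 0.041  0.009  0.999]
 [-0.999  0.     0.041]
 [ 0.    -1.     0.009]]
q [-0.683  0.627  0.27   1.955 -0.279  0.586 -0.188]
[189.23076429 194.91860275] [182.93559482 233.74752141] [175.7753654  203.48723038] [202.20956175 254.32978532]
```

View pics/d2.png

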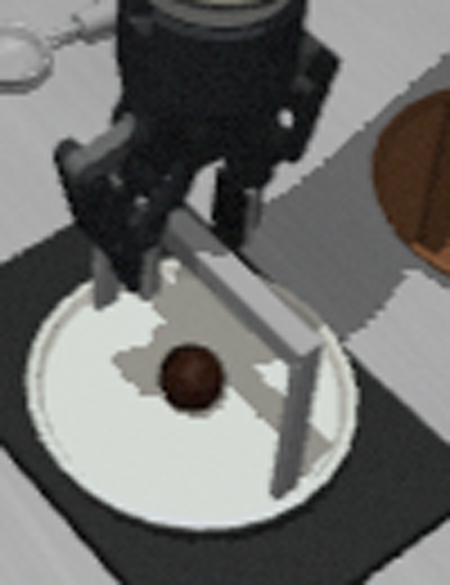

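View pics/d2t.png

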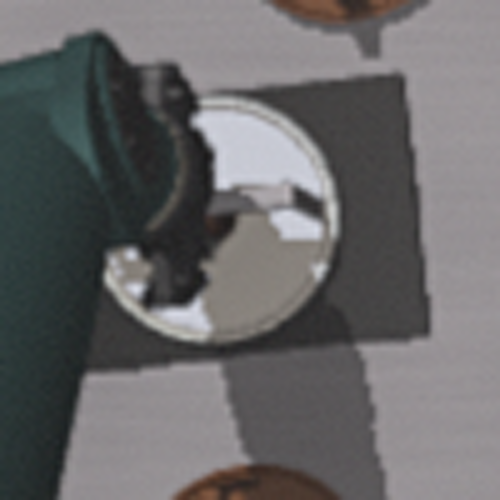

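Call:
send_rows:
  plan:
    - [-5, 4, -2, 0, 0, 0]
    - [-4, 3, -2, 0, 0, 0]
    - [0, 0, 0, 0, 0, 0]

```text
time: 11.8
position: [0.5617, 0.2615, 0.1058]
tool_rot: [-1.216, 1.171, -1.184]
ft_force: [-0.3, -0.6, -1.0]
finger_gap: 0.0471
```

```bash
python3 snap.py d3 295 220 395 350 4.5 scene
```

```text
t 11.85 p [0.5621 0.2613 0.106 ] F [ 0.62  0.25 -0.15] gap 0.0472
[[ 0.04   0.014  0.999]
 [-0.999  0.003  0.04 ]
 [-0.002 -1.     0.015]]
q [-0.697  0.633  0.268  1.957 -0.284  0.573 -0.201]
```

View pics/d3.png

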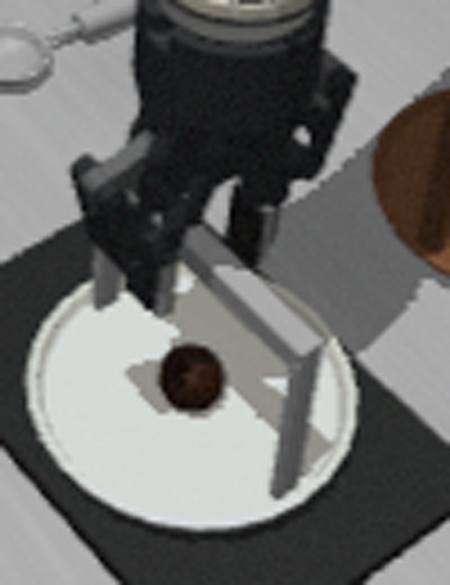

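Call:
send_rows:
  plan:
    - [0, 3, -2, -0.8, 0, 0]
    - [0, 0, 0, 0, 0, 0]
    - [0, 0, 0, 0, 0, 0]
  hand: 0.7

```text
time: 12.15
position: [0.5602, 0.2618, 0.1033]
tool_rot: [-1.226, 1.18, -1.177]
ft_force: [-0.2, -0.4, -0.5]
finger_gap: 0.0258
```

```bash
python3 snap.py d4 295 220 395 350 4.5 scene
```

```text
t 12.2 p [0.5602 0.2618 0.1033] F [-0.64  1.    0.18] gap 0.0259
[[ 0.041  0.     0.999]
 [-0.999  0.003  0.041]
 [-0.003 -1.     0.   ]]
q [-0.691  0.638  0.262  1.952 -0.287  0.585 -0.197]
```

View pics/d4.png

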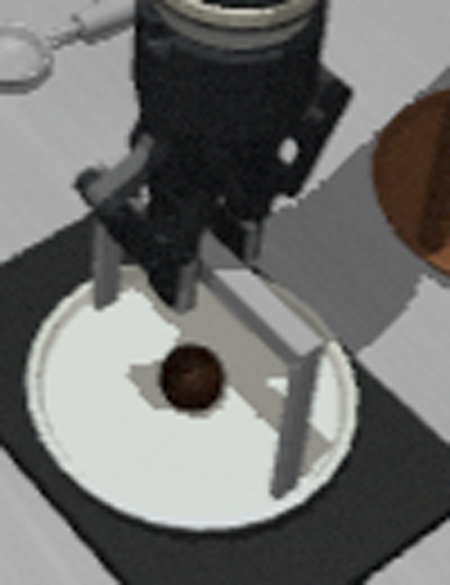

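Call:
send_rows:
  plan:
    - [0, 0, 0, 0, 0, 0]
    - [0, 0, 0, 0, 0, 0]
  hand: 0.8
  force: 40

```text
time: 12.4
position: [0.5603, 0.2615, 0.1032]
tool_rot: [-1.226, 1.18, -1.178]
ft_force: [0.3, 0.2, -0.3]
finger_gap: 0.017
```

Call:
send_rows:
  plan:
    - [0, 0, 0, 0, 0, 0]
    - [0, 0, 0, 0, 0, 0]
    - [0, 0, 0, 0, 0, 0]
  hand: 0.85

```text
time: 12.7
position: [0.5602, 0.2616, 0.1033]
tool_rot: [-1.226, 1.181, -1.178]
ft_force: [0.3, 0.3, 0.5]
finger_gap: 0.0134
```

Call:
send_rows:
  plan:
    - [0, 0, 0, 0, 0, 0]
    - [0, 0, 0, 0, 0, 0]
    - [0, 0, 0, 0, 0, 0]
  hand: 1
  force: 90

```text
time: 13.0
position: [0.5602, 0.2616, 0.1035]
tool_rot: [-1.226, 1.181, -1.178]
ft_force: [-0.4, -0.7, -0.2]
finger_gap: 0.0122
```

```bash
python3 snap.py d5 295 220 395 350 4.5 scene
```

```text
t 13.05 p [0.5602 0.2616 0.1035] F [-0.86 -0.72  2.06] gap 0.0125
[[ 0.04   0.     0.999]
 [-0.999  0.003  0.04 ]
 [-0.003 -1.     0.   ]]
q [-0.691  0.638  0.262  1.952 -0.288  0.585 -0.197]
```

View pics/d5.png

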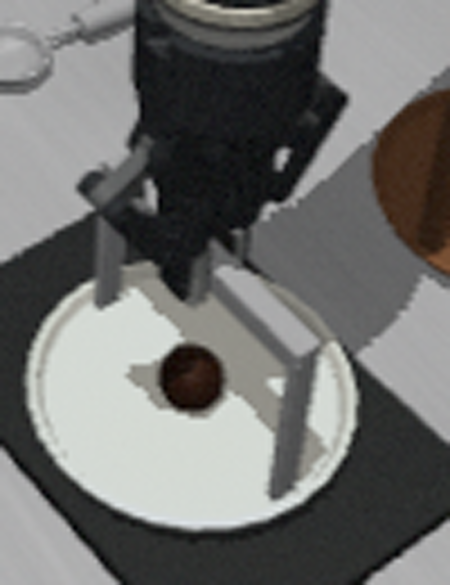

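Call:
send_rows:
  plan:
    - [0, -1, 0, 0, 0, 0]
    - [0, -2, 0, 0, 0, 0]
    - [0, -3, 0, 0, 0, 0]
    - [0, -3, 0, 0, 0, 0]
    - [0, -3, 0, 0, 0, 0]
    - [0, -3, 0, 0, 0, 0]
    - [0, -2, 0, 0, 0, 0]
    - [0, -1, 0, 0, 0, 0]
    - [0, 0, 0, 0, 0, 0]

```text
time: 13.95
position: [0.557, 0.2602, 0.12]
tool_rot: [-1.233, 1.183, -1.177]
ft_force: [0.3, 0.6, -5.4]
finger_gap: 0.0126
```

```bash
python3 snap.py d6 295 200 395 350 4 scene
```

```text
t 14.0 p [0.557  0.2602 0.1199] F [ 0.02  0.18 -5.85] gap 0.0122
[[ 0.041 -0.006  0.999]
 [-0.999 -0.001  0.041]
 [ 0.001 -1.    -0.006]]
q [-0.702  0.614  0.275  1.948 -0.276  0.621 -0.207]
```

View pics/d6.png

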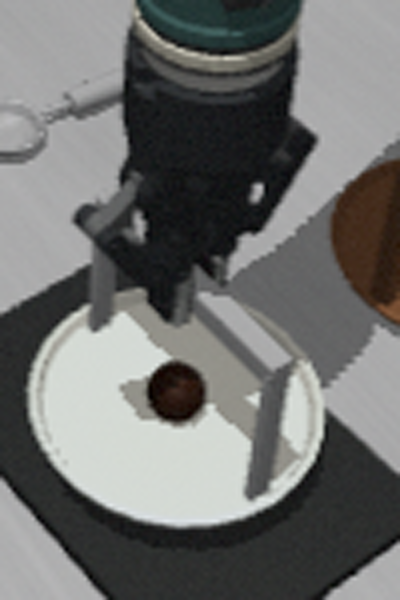

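Call:
send_rows:
  plan:
    - [0, -2, 0, 0, 0, 0]
    - [0, -4, 0.3, 0, 0, 0]
    - [0, -6, 0.5, 0.1, 0, 0]
    - [0, -7, 0.5, 0.1, 0, 0]
    - [0, -7, 0.5, 0.1, 0, 0]
    - [0, -7, 0.5, 0.1, 0, 0]
    - [0, -7, 0.5, 0, 0, 0]
    - [0, -5, 0.3, 0, 0, 0]
    - [0, -3, 0, 0, 0, 0]
    - [0, -1, 0, 0, 0, 0]

```text
time: 15.0
position: [0.5605, 0.2603, 0.1739]
tool_rot: [-1.227, 1.178, -1.18]
ft_force: [0.5, -0.4, -5.7]
finger_gap: 0.0125
```

```bash
python3 snap.py d7 290 170 400 350 3.3 scene
```

```text
t 15.05 p [0.5605 0.2603 0.1739] F [-0.13 -0.4  -4.04] gap 0.0126
[[ 0.04   0.002  0.999]
 [-0.999 -0.     0.04 ]
 [ 0.    -1.     0.002]]
q [-0.728  0.543  0.312  1.915 -0.242  0.717 -0.235]
```

View pics/d7.png

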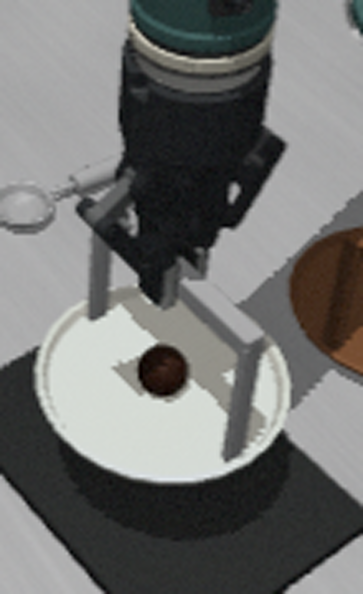

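Call:
send_rows:
  plan:
    - [0, -2, 0, 0, 0, 0]
    - [0, -4, 0, 0, 0, 0]
    - [0, -6, 0.2, 0, 0, 0]
    - [0, -6, 0.2, 0, 0, 0]
    - [0, -5, 0.2, 0, 0, 0]
    - [0, -3, 0, 0, 0, 0]
    - [0, -2, 0, 0, 0, 0]
    - [0, 0, 0, 0, 0, 0]

```text
time: 15.85
position: [0.5605, 0.26, 0.2038]
tool_rot: [-1.228, 1.179, -1.18]
ft_force: [0.8, -0.1, -4.9]
finger_gap: 0.0127
```

```bash
python3 -c "
from h import *
show()"
```

```text
t 15.85 p [0.5605 0.26   0.2038] F [ 0.78 -0.07 -4.89] gap 0.0127
[[ 0.04   0.001  0.999]
 [-0.999 -0.001  0.04 ]
 [ 0.001 -1.     0.001]]
q [-0.741  0.507  0.329  1.893 -0.224  0.777 -0.25 ]
```

Call:
send_rows:
  plan:
    - [0, 0, 0, 0, 1, 0]
    - [0, 0, 0, 0, 2, 0]
    - [0, 0, 0, 0, 3, 0]
    - [0, 0, 0, 0, 3.5, 0]
    - [0, 0, 0, 0, 3.5, 0]
    - [0, 0, 0, 0, 3.5, 0]
    - [0, 0, 0, 0, 3.5, 0]
    - [0, 0, 0, 0, 3, 0]
    - [0, 0, 0, 0, 2, 0]
    - [0, 0, 0, 0, 1, 0]

```text
time: 16.85
position: [0.5585, 0.26, 0.2014]
tool_rot: [-0.969, 1.53, -1.531]
ft_force: [-0.6, 0.5, -5.2]
finger_gap: 0.0121
```

```bash
python3 snap.py d8 290 170 400 350 3.3 scene
```

```text
t 16.9 p [0.5584 0.2601 0.2013] F [-0.27  0.22 -5.33] gap 0.0126
[[-0.431 -0.004  0.902]
 [-0.902 -0.003 -0.431]
 [ 0.004 -1.    -0.002]]
q [-0.834  0.53   0.464  1.9   -0.322  0.791 -0.641]
```

View pics/d8.png

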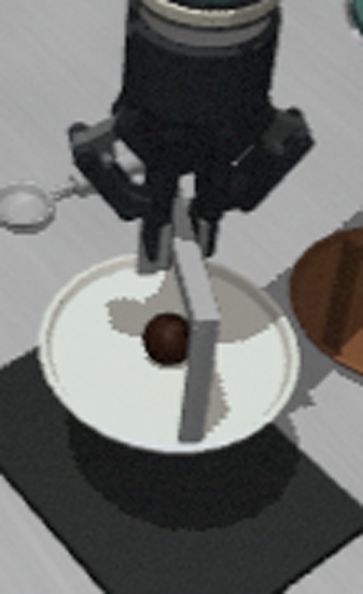

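Call:
send_rows:
  plan:
    - [0, 0, 0, 0, 1, 0]
    - [0, 0, 0, 0, 2, 0]
    - [0, -0.2, 0, 0, 3, 0]
    - [0, -0.3, 0, 0, 4, 0]
    - [0, -0.3, 0, 0, 4, 0]
    - [0, -0.3, 0, 0, 4, 0]
    - [0, -0.3, 0, 0, 4, 0]
    - [0, -0.2, 0, 0, 4, 0]
    - [0, 0, 0, 0, 3, 0]
    - [0, 0, 0, 0, 1.5, 0]

```text
time: 17.9
position: [0.5581, 0.2609, 0.2029]
tool_rot: [-0.552, 1.907, -1.906]
ft_force: [0.8, 0.0, -4.8]
finger_gap: 0.0123
```

```bash
python3 -c "
from h import *
show()"
```

```text
t 17.9 p [0.5581 0.2609 0.2029] F [ 0.77  0.05 -4.79] gap 0.0123
[[-0.848 -0.004  0.53 ]
 [-0.53  -0.001 -0.848]
 [ 0.004 -1.    -0.001]]
q [-0.939  0.562  0.624  1.903 -0.44   0.821 -1.092]
```

Call:
send_rows:
  plan:
    - [0, 0, 0, 0, 1, 0]
    - [0, 0, 0, 0, 2, 0]
    - [0, -0.2, 0, 0, 3.5, 0]
    - [0, -0.3, 0, 0, 4, 0]
    - [0, -0.3, 0, 0, 4, 0]
    - [0, -0.3, 0, 0, 4, 0]
    - [0, -0.2, 0, 0, 3.5, 0]
    - [0, 0, 0, 0, 2.5, 0]
    - [0, 0, 0, 0, 1.5, 0]
    - [0, 0, 0, 0, 0.5, 0]

```text
time: 18.9
position: [0.5578, 0.2621, 0.2044]
tool_rot: [-0.08, 2.191, -2.188]
ft_force: [0.2, 0.1, -6.1]
finger_gap: 0.0126
```

```bash
python3 snap.py d9 290 170 400 350 3.3 scene; python3 snap.py d9t 130 160 380 270 3.2 top
```

```text
t 18.95 p [0.5578 0.2621 0.2044] F [ 0.04 -0.51 -5.31] gap 0.0123
[[-0.998 -0.005  0.068]
 [-0.068  0.001 -0.998]
 [ 0.005 -1.    -0.002]]
q [-1.023  0.601  0.762  1.905 -0.546  0.859 -1.48 ]
t 19.0 p [0.5578 0.2621 0.2044] F [-0.26 -0.05 -4.7 ] gap 0.0127
[[-0.998 -0.005  0.069]
 [-0.069  0.001 -0.998]
 [ 0.005 -1.    -0.002]]
q [-1.023  0.601  0.762  1.905 -0.545  0.859 -1.479]
```

View pics/d9.png

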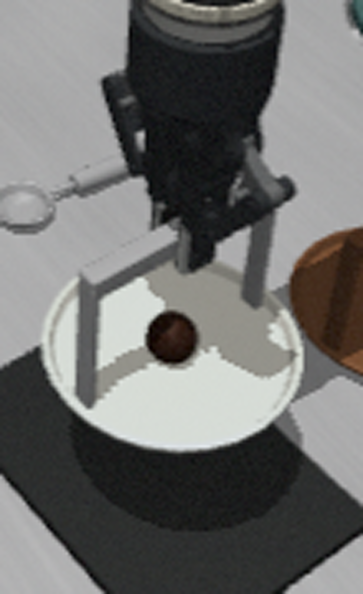

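View pics/d9t.png

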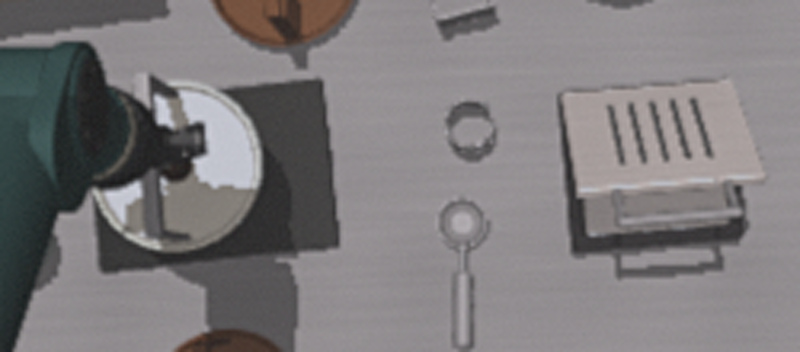

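```bash
python3 - <<'E'
from h import *
s,r=tool(); g=s['position']-.019*r.as_matrix()[:,1]; dz=s['position'][2]-.1035
print("ball expected",(proj('scene',(g[0],g[1],.034+dz))-[290,170])*3.3, "dish lip z",.030+dz)
im=capture('scene')[:,:,::-1]; x0,y0,k=290,220,6
im=cv2.resize(im[220:320,290:400],None,fx=k,fy=k,interpolation=cv2.INTER_CUBIC)
for tx,ty,c in((0,0,(255,0,0)),):
    t=np.linspace(0,2*np.pi,90); pts=[((proj('scene',(g[0]+.078*np.cos(a),g[1]+.078*np.sin(a),.030+dz))-[x0,y0]+.5)*k-.5).round().astype(int) for a in t]
    cv2.polylines(im,[np.array(pts)],True,c,1)
yw=np.arctan2(r.as_matrix()[1,2],r.as_matrix()[0,2])
for z in(.130,):
    q=[((proj('scene',(*(g[:2]+R.from_euler('z',yw).apply([a,b,0])[:2]),z+dz))-[x0,y0]+.5)*k-.5).round().astype(int) for a,b in((.007,.069),(.007,-.069),(-.007,-.069),(-.007,.069))]
    cv2.polylines(im,[np.array(q)],True,(0,0,255),1)
p=((proj('scene',(g[0],g[1],.034+dz))-[x0,y0]+.5)*k-.5).round().astype(int); cv2.circle(im,p.tolist(),4,(0,255,0),-1)
cv2.imwrite('pics/d10.png',im); print(s['time'])
E
```

```text
ball expected [170.00226535 336.466664  ] dish lip z 0.1308986068264852
19.0
```

View pics/d10.png

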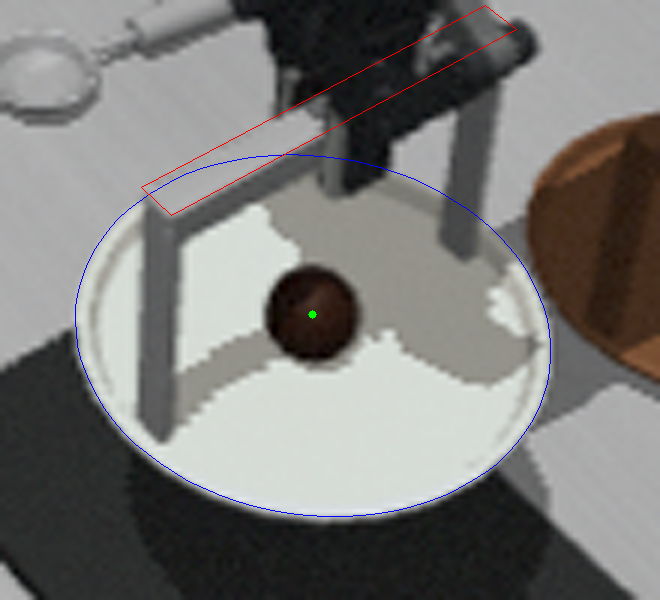

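Call:
send_rows:
  plan:
    - [0, 0, 0, 0, 0, 0]
    - [0, 0, 0, 0, 0, 0]
    - [0, 0, 0, 0, 0, 0]

```text
time: 19.35
position: [0.5579, 0.262, 0.2045]
tool_rot: [-0.082, 2.19, -2.186]
ft_force: [0.2, -0.3, -5.5]
finger_gap: 0.0122
```

```bash
python3 -c "
from h import *
show(); print(state()['qvel'].round(4)); print(finish_job())"
```

```text
t 19.35 p [0.5579 0.262  0.2045] F [ 0.18 -0.29 -5.54] gap 0.0122
[[-0.998 -0.005  0.07 ]
 [-0.07   0.002 -0.998]
 [ 0.005 -1.    -0.002]]
q [-1.023  0.601  0.761  1.905 -0.545  0.859 -1.479]
[-0.0009 -0.0012  0.0007 -0.0004  0.0003  0.0008  0.0154]
the job is handed in; nothing more can be done
None
```

I raised the light's panel by its bar to 45 degrees and let go. I then lifted the white dish by its handle about 10 cm, turned it a quarter turn and handed the job in at 19.35 s while still holding it. No verdict is reported.

- **Panel:** fitting the pictures gave about 0.79 rad just after release. Its corners were within about 1 pixel of that in the last top view.
- **Dish:** it is 10 cm over the board and about 7 mm off the board's centre. The handle is about 90.7 degrees to the board's, going by the tool's heading. The tool is level within 0.3 degrees, and the dish outline matched a level dish in the overlay.
- **Truffle:** it sits within about 1 pixel of where the middle of the hollow should be.
- **Bystanders:** the cutter and spoon looked unmoved in the last pictures. I did not re-measure any bystander's position at the end.
- **Brief contact:** while coming down to the bar, the fingers came to rest against the light with about 5 N, probably on the panel's edge. I corrected this before gripping.

None of my last checks failed or disagreed.

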